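# Put the pepper mill away in the worktop cupboard and swing its door shut

## Task

Put away the pepper mill that stands in front of the little open cupboard: push it low on its wooden body so that it slides upright over the worktop, without tipping, into the cupboard, just inside the front and to the right of the salt shaker, so that no part of it is in the door's way. Then push the cupboard's door fully shut. Only push: do not take the mill between the fingers, lift it or touch its turning head, and leave the salt shaker, the wine glass and the lemon where they are.

Things in the scene. Friction and masses are not known exactly. Their poses are not given: they have to be found in the camera images.
- mill: Dark wood pepper mill, 170 mm tall, about 0.2 kg, loose on the worktop before the cupboard. Origin: centre of its underside, z along its axis. Round body 58 mm across, up to 122 mm height, waist near 85 mm; above it the turning head (48 mm across) and a small metal nut. Pushed below about 35 mm of height it slides; pushed higher it rocks or topples.
- mill_head: Turning head of the mill, 48 mm across, from 123 to 159 mm height, spins freely; origin on the mill's axis 122 mm above its underside. Not to be touched.
- cupboard: Fixed narrow white cupboard, oak top, 170 wide, 240 deep, 236 mm tall, no floor (things slide in over the worktop), walls 12 mm. Origin: centre of underside; x to its back, y to its left; its open front, at x = -0.120, faces the robot. Inside it is 146 mm wide (y = -0.073 to 0.073) and 222 mm high.
- bay (a point): The mill's place: point on the worktop inside the cupboard, 45 mm behind its front and to the right of the salt shaker (x = -0.075, y = -0.024 in the cupboard's frame). The mill is out of the door's way when its centre is 30 mm or more behind the front.
- door (a joint): Oak door, 168 wide, 14 thick, from 6 to 219 mm height, hinged upright at the cupboard's left front edge. Value in rad: 0 is shut, it grows to 3.0 folded out to the left. Shut, its outer face is 15 mm (raised frame 3 mm more) before the cupboard's front. A knob stands 29 mm out of the outer face, 20 mm from the free edge at 105 mm height. About 1 N at the edge swings it; it stays where left.
- door_hinge (a point): Hinge axis of the door at worktop height, at its outer face: x = -0.135, y = 0.084 in the cupboard's frame.
- door_edge (a point): Free upright edge of the door at its outer face, 168 mm from the hinge axis, at 105 mm height; it moves with the door.
- salt: Glass salt shaker with a grey top, 44 mm across, 90 mm tall, standing loose in the cupboard by its left wall, its near side 22 to 44 mm behind the front. Origin at the centre of its underside.
- glass: Stemmed wine glass, 198 mm tall, 73 mm across at the bowl, foot 67 mm across, standing loose on the worktop left of the cupboard, clear of the door. Origin at the centre of its foot's underside.
- lemon: Yellow lemon, 78 x 55 x 56 mm, lying loose on the worktop to the right of the mill (the nearest lemon). Origin at its underside as placed.
Not all that is in view belongs to the job. Of the things like the mill, leave any that is turquoise; of the rest the larger one is meant.

How it is judged:
By the outcome, as a careful person would: the job done as asked, in the order asked, and still so for the second after the job is handed in, with the robot touching nothing.
It also fails if it takes over 72 s, if anything falls off the work surface, if the arm or the gripper's body presses on something with over 40 N, if the wrist force passes 120 N, or if a joint passes its speed limit or range.

## Robot

A 6-joint arm with a two-finger parallel gripper is mounted at the origin on a cart in front of the work surface, level with it; the furniture and walls round the work are solid. World frame = base frame: x ahead of the robot, y to its left, z up, the work surface at z = 0. Lengths are in m, angles in rad, forces in N, time in s.
With the tool pointing down it reaches from about 0.425 to 1.125 m from the base axis. Payload 14.9 kg.
Tool frame: the origin (TCP) lies between the finger pads; the fingertips stand 14 mm ahead of it and the grasp point (between the pads) lies 5 mm behind it; z points along the fingers, y is the direction in which the jaws open and shut (so a half turn about z gives the same grasp; the last joint's range is limited). The gripper opens to 91 mm and grips with 3 to 60 N. Pads are 32 mm wide; open, the fingers measure 118 mm over their backs; the gripper's body (76 mm by 178 mm) begins 60 mm behind the grasp point.
Start: joints at [-1.171, 0.379, 1.734, -0, 1.028, -0.033], TCP at [0.294, -0.635, 0.228] pointing down, gripper open.
Joint ranges: [-2.77, 2.77], [-0.74, 2.19], [0, 2.66], [-1.06, 4.2], [0.31, 2.87], [-3.08, 3.08]. Speed limits (rad/s): [1.89, 1.89, 2.39, 3.14, 3.14, 3.14].

## Interface

Orientations are given as a unit quaternion [x, y, z, w].
In Python, from bench import ctrl, hand, viewer, order gives the robot as it stands. Calls block until the motion is done:
- ctrl.goto(position, orientation): joint-space move of the TCP to a pose.
- ctrl.move_linear(position, rot=None, feed=0.15, guard=None): straight line of the TCP; rot=None keeps the orientation; feed is the mean speed in m/s. With guard (N) it stops when the force on the tool has changed by that much, and returns True; else False.
- ctrl.set_joints(angles): joint-space move.
- hand.move_gripper(opening): opening from 0.0 (shut) to 1.0 (fully open); the grip force is fixed at half the most; returns when the fingers have stopped.
- ctrl.hold(seconds).
- ctrl.solve_ik(position, orientation): joint angles nearest the present ones, or None.
- viewer.get_image(name): name is "side" or "top"; returns a dict with "pixels" (384x512x3 uint8, red, green, blue), "vertical_fov" (degrees; the focal length in pixels is half the picture's height over the tangent of half this angle, whatever the lens; pixels are square), "cx", "cy" (the principal point, pixels), "R" (3x3) and "t" (3): a world point X has camera coordinates R X + t. Camera axes: x right, y down, z forward; pixel columns grow to the right and rows downward; lengths in m; the calibration is good to about 2 mm. A picture is of the moment at which its call begins. There is no depth.
A pose or a line that the arm cannot do raises ctrl.PlanningError and nothing moves.
- order.close_job(): hands the job in, once; it reports no verdict.
Readings, each from a call of its own:
- ctrl.read_t(): time.
- ctrl.read_qpos(): joint angles.
- ctrl.read_joint_velocities(): joint speeds.
- ctrl.read_effort(): joint torques, N m.
- ctrl.read_ee_pos(): TCP position.
- ctrl.read_orientation(): TCP orientation.
- ctrl.read_ft_force(): force on the tool from outside, world axes, zero at the start.
- ctrl.read_wrist_torque(): the same for the moment, N m.
- ctrl.read_finger_gap(): opening from 0.0 (shut) to 1.0 (fully open).
Only numpy, scipy, OpenCV 4.12 (cv2) and the standard library are available. Lean on these libraries where they do the work, as an engineer would, in place of code of your own. Each camera call takes 0.05 s, during which the arm holds its last target.

## Working session

There is one attempt and no reset: what is moved stays moved. The work goes in short steps, each a Python script; the robot and the scene stay as the last script left them, time stands still between calls to the robot, and variables do not carry over. Pictures are saved under pics/ and viewed, and the job is handed in when it is done.

```bash
mkdir -p pics; ls; cat > h.py <<'E'
import numpy as np, cv2
from bench import ctrl, hand, viewer, order
def snap(n,fn):
    im=viewer.get_image(n); cv2.imwrite('pics/'+fn,im['pixels'][:,:,::-1]); return im
def K(im):
    f=im['pixels'].shape[0]/2/np.tan(np.radians(im['vertical_fov'])/2); return f
def ray(im,u,v):
    f=K(im);R=np.array(im['R']);t=np.array(im['t'])
    d=R.T@np.array([(u-im['cx'])/f,(v-im['cy'])/f,1.]); return -R.T@t,d
def onz(im,u,v,z=0):
    o,d=ray(im,u,v); return o+d*(z-o[2])/d[2]
def proj(im,X):
    c=np.array(im['R'])@np.array(X)+np.array(im['t']); f=K(im); return c[0]/c[2]*f+im['cx'],c[1]/c[2]*f+im['cy']
E
python3 - <<'E'
from h import *
import pickle
for n in('side','top'):
    im=snap(n,n+'0.png'); pickle.dump(dict(im),open(n+'0.pkl','wb'))
    print(n,im['vertical_fov'],im['cx'],im['cy'],ray(im,256,192), {k:1 for k in im})
print(ctrl.read_t(),ctrl.read_orientation())
E
```

```text
pics
side 42.68838963204047 256.40815503434334 192.42058060141608 (array([-0.71947012, -0.42174856,  0.7532398 ]), array([ 0.88762341,  0.10167148, -0.44920933])) {'pixels': 1, 'vertical_fov': 1, 'cx': 1, 'cy': 1, 'R': 1, 't': 1}
top 44.16685319329166 252.96589655361618 187.39787111743604 (array([-0.26136465, -0.19398741,  1.10892801]), array([ 0.62003309, -0.05764295, -0.78254197])) {'pixels': 1, 'vertical_fov': 1, 'cx': 1, 'cy': 1, 'R': 1, 't': 1}
0.1 [ 9.76675214e-01  2.14721436e-01 -8.23771262e-05 -4.73975112e-04]
```

View pics/side0.png

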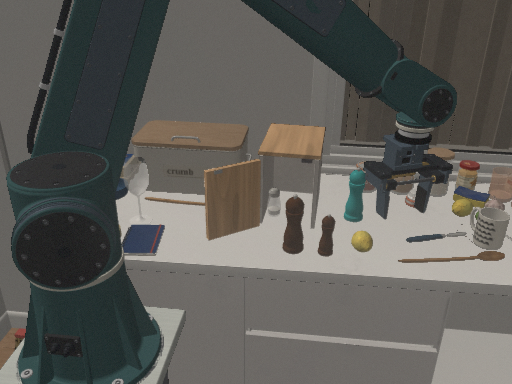

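View pics/top0.png

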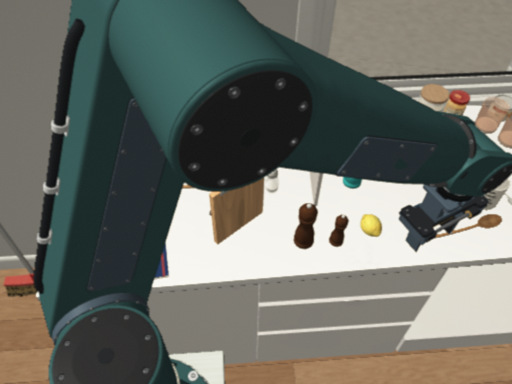

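```bash
python3 - <<'E'
import cv2
a=cv2.imread('pics/side0.png')[115:265,195:385]; cv2.imwrite('pics/c1.png',cv2.resize(a,None,fx=4,fy=4,interpolation=cv2.INTER_CUBIC))
a=cv2.imread('pics/top0.png')[160:260,195:390]; cv2.imwrite('pics/c2.png',cv2.resize(a,None,fx=4,fy=4,interpolation=cv2.INTER_CUBIC))
E
```

```text
(no output)
```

View pics/c1.png

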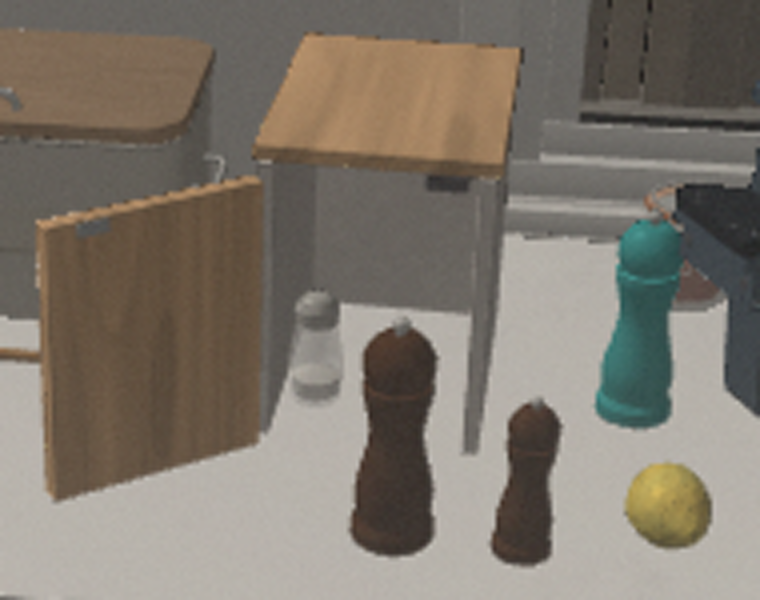

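View pics/c2.png

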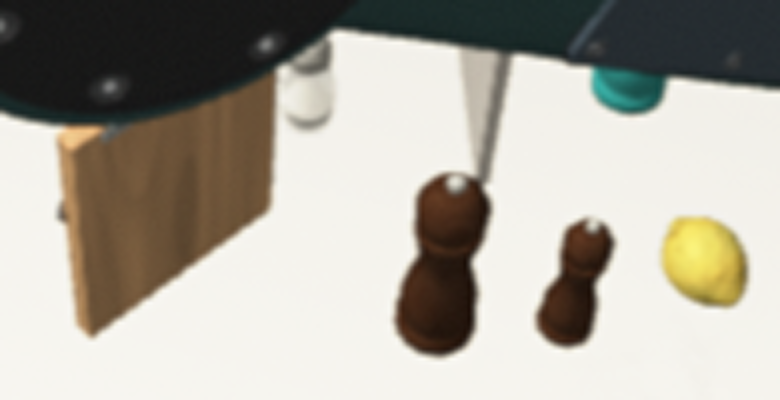

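```bash
cat > m.py <<'E'
from h import *
import pickle
S=pickle.load(open('side0.pkl','rb'));T=pickle.load(open('top0.pkl','rb'))
s=lambda x,y:(195+(x-1.5)/4,115+(y-1.5)/4)
t=lambda x,y:(195+(x-1.5)/4,160+(y-1.5)/4)
P=lambda n,v:print(n,np.round(v,4))
for n,p in dict(FL=(254,149),FR=(500,166),BR=(522,48),BL=(303,34)).items(): P('top '+n,onz(S,*s(*p),0.236))
P('Rwall front out low',onz(S,*s(479,453))); P('Rwall front in low',onz(S,*s(463,452)))
P('Lwall front in low S',onz(S,*s(265,432)))
P('door hinge low S',onz(S,*s(260,443),.006));P('door free low S',onz(S,*s(54,499),.006))
P('door hinge low T',onz(T,*t(271,208),.006));P('door free low T',onz(T,*t(91,336),.006))
P('door free top S',onz(S,*s(40,226),.219));P('door hinge top S',onz(S,*s(262,180),.219))
P('Rwall low T',onz(T,*t(485,182)))
# mill by color masks
for n,im in(('S',S),('T',T)):
    px=im['pixels'].astype(int);r,g,b=px[...,0],px[...,1],px[...,2]
    m=((r<110)&(r-b>14)&(r>g+8)).astype(np.uint8)
    k,l,st,c=cv2.connectedComponentsWithStats(m)
    for i in range(1,k):
        if st[i,4]>80: 
            print(n,st[i],c[i])
            x,y,w,h,a=st[i]
            if 280<x<340:
                ys=y+h-1
                # widest of the base rows
                rows=[(yy,np.where(l[yy]==i)[0].min(),np.where(l[yy]==i)[0].max()) for yy in range(y+h-14,y+h)]
                R_=0.029 if w>18 else 0.02
                # lowest pixel ray -> near rim; centre = offset by R away from cam
                cols=np.where(l[ys]==i)[0]; q=onz(im,cols.mean()+0,ys+0.5); o=ray(im,0,0)[0]; d=(q-o)[:2];d/=np.linalg.norm(d)
                P('centre est',q[:2]+R_*d); print(rows[-12:])
    y=((r>150)&(b<110)).astype(np.uint8)
P('nut S',onz(S,*s(402,325),.166));P('nut T',onz(T,*t(457,183),.166))
P('small nut S',onz(S,*s(537,401),.11));P('small nut T',onz(T,*t(592,226),.11))
P('salt S bottom',onz(S,*s(317,402)));P('salt T bottom',onz(T,*t(308,127)))
P('salt top S',onz(S,*s(320,297),.088))
P('lemon S low',onz(S,*s(669,547)));P('lemon c S',onz(S,*s(669,505),.028));P('lemon c T',onz(T,*t(705,260),.028))
E
python3 m.py
```

```text
top FL [ 0.5515 -0.2806  0.236 ]
top FR [ 0.5461 -0.4517  0.236 ]
top BR [ 0.7973 -0.468   0.236 ]
top BL [ 0.8044 -0.2912  0.236 ]
Rwall front out low [ 0.5571 -0.4526  0.    ]
Rwall front in low [ 0.5569 -0.4407  0.    ]
Lwall front in low S [ 0.5655 -0.2908  0.    ]
door hinge low S [ 0.5386 -0.2899  0.006 ]
door free low S [ 0.4407 -0.1541  0.006 ]
door hinge low T [ 0.5392 -0.2879  0.006 ]
door free low T [ 0.4398 -0.1557  0.006 ]
door free top S [ 0.4382 -0.1521  0.219 ]
door hinge top S [ 0.5372 -0.2881  0.219 ]
Rwall low T [ 0.5562 -0.447   0.    ]
S [131 139 114  12 412] [188.9538835  146.04368932]
S [258 152  64   8 222] [289.93243243 155.27027027]
S [ 207  161   54   79 3431] [233.46662781 198.67647916]
S [395 184  18   9 104] [403.48076923 187.91346154]
S [283 197  20  56 488] [290.53688525 222.50614754]
centre est [ 0.4442 -0.3872]
[(241, np.int64(284), np.int64(290)), (242, np.int64(284), np.int64(289)), (243, np.int64(283), np.int64(288)), (244, np.int64(283), np.int64(288)), (245, np.int64(283), np.int64(289)), (246, np.int64(283), np.int64(288)), (247, np.int64(283),
[... 2127 characters left out ...]
64(330), np.int64(342)), (239, np.int64(330), np.int64(342)), (240, np.int64(330), np.int64(342)), (241, np.int64(330), np.int64(342)), (242, np.int64(330), np.int64(341)), (243, np.int64(331), np.int64(341)), (244, np.int64(332), np.int64(341)), (245, np.int64(334), np.int64(340))]
T [  6 273  30  24 302] [ 21.2384106 289.3013245]
nut S [ 0.4332 -0.3932  0.166 ]
nut T [ 0.4342 -0.3916  0.166 ]
small nut S [ 0.4443 -0.4857  0.11  ]
small nut T [ 0.4349 -0.4856  0.11  ]
salt S bottom [ 0.6173 -0.3258  0.    ]
salt T bottom [ 0.6164 -0.3226  0.    ]
salt top S [ 0.6243 -0.325   0.088 ]
lemon S low [ 0.4483 -0.5849  0.    ]
lemon c S [ 0.4578 -0.5826  0.028 ]
lemon c T [ 0.4581 -0.5822  0.028 ]
```

```bash
cat > m2.py <<'E'
from m import *
print('----')
from scipy.optimize import least_squares
for name,box,R_,h in(('mill',((280,192,306,256),(290,200,322,252)),.029,.02),('small',((316,212,337,258),(327,212,350,250)),.021,.015)):
    for n,im,b in(('S',S,box[0]),('T',T,box[1])):
        px=im['pixels'].astype(int)[b[1]:b[3],b[0]:b[2]]
        m=(px[...,2]<75)&(px[...,0]<130)
        ys,xs=np.where(m); yb=ys.max()
        rows=[(xs[ys==y].min()+b[0],xs[ys==y].max()+b[0]) for y in range(yb-12,yb+1)]
        l=min(r[0] for r in rows)-.5; r=max(r[1] for r in rows)+.5
        # near rim
        yrow=yb+b[1]+.5
        o=ray(im,0,0)[0]
        pl=onz(im,l,yrow-5,.006)[:2];pr=onz(im,r,yrow-5,.006)[:2]
        a=np.arctan2(*((pl-o[:2])[::-1]));c=np.arctan2(*((pr-o[:2])[::-1])); mid=(a+c)/2
        q=onz(im,(l+r)/2,yrow)[:2]; dist=np.linalg.norm(q-o[:2])+R_
        print(name,n,'l,r,bottom',l,r,yrow,'centre',np.round(o[:2]+dist*np.array([np.cos(mid),np.sin(mid)]),4),'halfwidth',np.round(dist*np.sin((a-c)/2),4))
P('glass foot',onz(S,140,218,0.003)); P('glass bowl top',onz(S,137,158,.198))
a=S['pixels'][150:260,110:240,::-1]; cv2.imwrite('pics/c3.png',cv2.resize(a,None,fx=5,fy=5,interpolation=cv2.INTER_CUBIC))
E
python3 m2.py | sed -n '/----/,$p'
python3 - <<'E'
from h import *
def tq(zx,th,roll=0):
    pass
from scipy.spatial.transform import Rotation as Ro
def q(a,head,flip):
    a,head=np.radians([a,head])
    z=np.array([np.cos(a)*np.cos(head),np.cos(a)*np.sin(head),-np.sin(a)])
    y=np.array([-np.sin(head),np.cos(head),0])*(1 if flip else -1)
    return Ro.from_matrix(np.c_[np.cross(y,z),y,z]).as_quat()
for a in(90,70,60,55,50,45,40,30):
  for fl in(0,1):
    out=[]
    for x in(.36,.39,.48,.57):
      for z in (.03,.25):
        s=ctrl.solve_ik([x,-.365,z],q(a,0,fl)); out.append(None if s is None else [round(float(v),2) for v in s])
    print(a,fl,[o is not None for o in out],out[4])
E
```

```text
----
mill S l,r,bottom 282.5 302.5 253.5 centre [ 0.4402 -0.3936] halfwidth 0.0278
mill T l,r,bottom 293.5 312.5 248.5 centre [ 0.4402 -0.3941] halfwidth 0.0261
small S l,r,bottom 317.5 332.5 255.5 centre [ 0.4348 -0.4833] halfwidth 0.0204
small T l,r,bottom 329.5 343.5 245.5 centre [ 0.4355 -0.4866] halfwidth 0.0185
glass foot [0.5362 0.0779 0.003 ]
glass bowl top [0.5455 0.0711 0.198 ]
90 0 [True, True, True, True, True, True, True, True] [-0.69, 0.53, 1.98, -0.0, 0.64, 0.88]
90 1 [True, True, True, True, True, True, True, True] [-0.69, 0.53, 1.98, -0.0, 0.64, -2.26]
70 0 [True, True, True, True, True, True, True, True] [-0.79, 0.48, 2.11, 0.71, 0.39, 0.14]
70 1 [True, True, True, True, True, True, True, True] [-0.79, 0.48, 2.11, 0.71, 0.39, -3.0]
60 0 [True, True, True, True, True, True, True, True] [-0.85, 0.49, 2.16, 1.28, 0.4, -0.46]
60 1 [True, False, True, True, True, True, True, True] [-0.85, 0.49, 2.16, 1.28, 0.4, 2.68]
55 0 [True, True, True, True, True, True, True, True] [-0.88, 0.51, 2.18, 1.51, 0.46, -0.71]
55 1 [True, True, True, False, True, True, True, True] [-0.88, 0.51, 2.18, 1.51, 0.46, 2.44]
50 0 [True, True, True, True, True, True, True, True] [-0.91, 0.53, 2.2, 1.68, 0.53, -0.9]
50 1 [True, True, True, True, True, True, True, False] [-0.91, 0.53, 2.2, 1.68, 0.53, 2.24]
45 0 [True, True, True, True, True, True, True, True] [-0.93, 0.55, 2.21, 1.8, 0.62, -1.04]
45 1 [True, True, True, True, True, True, True, True] [-0.93, 0.55, 2.21, 1.8, 0.62, 2.1]
40 0 [True, True, True, True, True, True, True, True] [-0.96, 0.58, 2.22, 1.89, 0.72, -1.15]
40 1 [True, True, True, True, True, True, True, True] [-0.96, 0.58, 2.22, 1.89, 0.72, 1.99]
30 0 [True, True, True, True, True, True, True, True] [-1.01, 0.66, 2.23, 1.99, 0.93, -1.31]
30 1 [True, True, True, True, True, True, True, True] [-1.01, 0.66, 2.23, 1.99, 0.93, 1.83]
```

```bash
sleep 1; ls pics
```

```text
c1.png
c2.png
c3.png
side0.png
top0.png
```

View pics/c3.png

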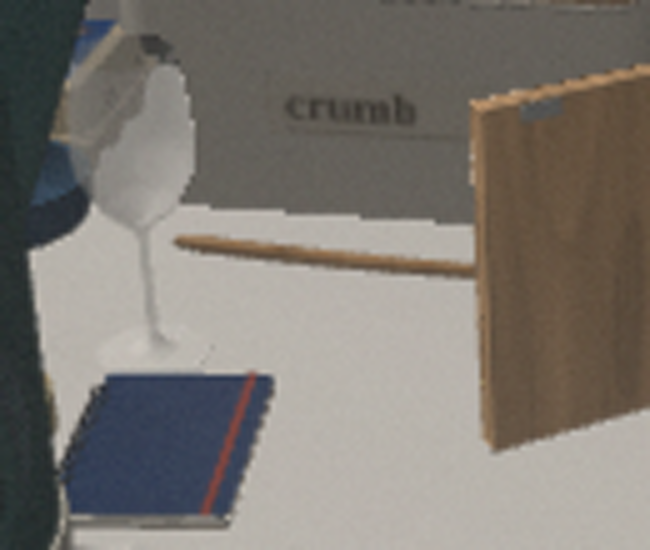

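```bash
cat >> h.py <<'E'
from scipy.spatial.transform import Rotation as Ro
def q(a,head=0,flip=0):
    a,head=np.radians([a,head])
    z=np.array([np.cos(a)*np.cos(head),np.cos(a)*np.sin(head),-np.sin(a)])
    y=np.array([-np.sin(head),np.cos(head),0])*(1 if flip else -1)
    return Ro.from_matrix(np.c_[np.cross(y,z),y,z]).as_quat()
A=36; ca,sa=np.cos(np.radians(A)),np.sin(np.radians(A))
LEAD=.014*ca+.016*sa           # TCP -> contact corner, x
ZT=.003+.016*ca+.014*sa        # TCP height, lowest corner 3 mm up
OFF=.0228                      # TCP is this far left of the pushing finger
E
python3 - <<'E'
from h import *
print(LEAD,ZT)
Q=q(A)
for x in(.33,.38,.45,.55):
  for z in(ZT,.2):
    s=ctrl.solve_ik([x,-.37,z],Q); print(x,z,None if s is None else np.round(s,2))
hand.move_gripper(.35); print(ctrl.read_finger_gap())
ctrl.goto([.345,-.370,.2],Q)
ctrl.move_linear([.345,-.370,ZT+.03],feed=.12)
print(ctrl.read_t(),ctrl.read_ee_pos(),ctrl.read_ft_force())
snap('side','s1.png');snap('top','t1.png')
E
python3 -c "
import cv2,numpy as np
a=cv2.imread('pics/s1.png')[140:300,180:400];b=cv2.imread('pics/t1.png')[140:300,180:400]
cv2.imwrite('pics/st1.png',cv2.resize(np.vstack([a,b]),None,fx=1.8,fy=1.8,interpolation=2))"
```

```text
0.020730801957928834 0.024173265442093785
0.33 0.024173265442093785 [-1.31  0.6   2.34  1.68  0.9  -1.32]
0.33 0.2 [-1.31  0.13  2.39  1.35  0.93 -0.79]
0.38 0.024173265442093785 [-1.19  0.6   2.31  1.78  0.88 -1.3 ]
0.38 0.2 [-1.19  0.16  2.36  1.44  0.86 -0.76]
0.45 0.024173265442093785 [-1.04  0.62  2.25  1.9   0.83 -1.25]
0.45 0.2 [-1.04  0.21  2.29  1.53  0.77 -0.73]
0.55 0.024173265442093785 [-0.87  0.65  2.14  2.01  0.75 -1.17]
0.55 0.2 [-0.87  0.29  2.17  1.63  0.67 -0.68]
0.3526425347291155
3.7167 [ 0.34510521 -0.37025099  0.05465194] [-0.00082364 -0.32924067  0.57965798]
```

View pics/st1.png

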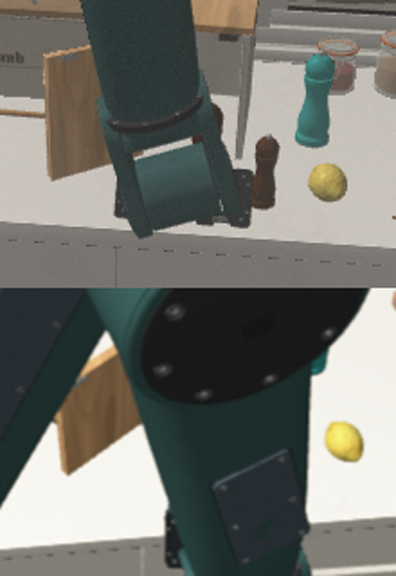

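```bash
python3 - <<'E'
from h import *
ctrl.move_linear([.352,-.370,ZT],feed=.08)
print(ctrl.read_ee_pos(),ctrl.read_ft_force())
for x in(.375,.39,.40,.42,.45):
    ctrl.move_linear([x,-.370,ZT],feed=.05)
    print(x,np.round(ctrl.read_ee_pos(),4),np.round(ctrl.read_ft_force(),2))
ctrl.move_linear([.40,-.370,ZT],feed=.1)
ctrl.move_linear([.36,-.370,.2],feed=.2)
ctrl.set_joints([-2.0,.13,2.3,1.3,.93,-.8])
for n in('side','top'):
    im=snap(n,n[0]+'2.png')
print(ctrl.read_t())
E
python3 -c "
import cv2,numpy as np
a=cv2.imread('pics/s2.png');b=cv2.imread('pics/t2.png')
cv2.imwrite('pics/st2.png',np.hstack([a[110:270,190:390],b[110:270,190:390]]).repeat(2,0).repeat(2,1))"
```

```text
[ 0.3520151  -0.36986862  0.02415731] [0.28371096 0.19223212 0.11831799]
0.375 [ 0.3752 -0.3698  0.0242] [-0.08  0.8  -0.02]
0.39 [ 0.3902 -0.3698  0.0241] [-0.27  0.57  0.28]
0.4 [ 0.4003 -0.3699  0.0242] [-0.3  -0.02  0.65]
0.42 [ 0.4202 -0.3698  0.0242] [-0.26 -0.97  0.11]
0.45 [ 0.4501 -0.3699  0.0241] [ 0.06 -0.13 -0.14]
10.35
```

View pics/st2.png

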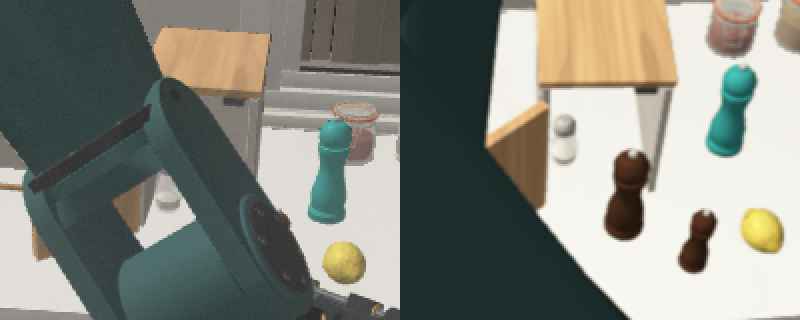

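```bash
cat > mt.py <<'E'
from h import *
P=lambda n,v:print(n,np.round(v,4))
def millT(im,b,R_):
    px=im['pixels'].astype(int)[b[1]:b[3],b[0]:b[2]]
    m=(px[...,2]<75)&(px[...,0]<130)
    ys,xs=np.where(m);yb=ys.max();o=ray(im,0,0)[0]
    rows=[(xs[ys==y].min()+b[0],xs[ys==y].max()+b[0]) for y in range(yb-12,yb+1)]
    l=min(r[0] for r in rows)-.5; r=max(r[1] for r in rows)+.5; yr=yb+b[1]+.5
    an=lambda p:np.arctan2((p-o)[1],(p-o)[0])
    mid=(an(onz(im,l,yr-5,.006))+an(onz(im,r,yr-5,.006)))/2
    qq=onz(im,(l+r)/2,yr)[:2]; d=np.linalg.norm(qq-o[:2])+R_
    return o[:2]+d*np.array([np.cos(mid),np.sin(mid)]),(l,r,yr)
E
python3 - <<'E'
from mt import *
im=viewer.get_image('top')
f=lambda x,y:((x-400)/2+190-.25,110+y/2-.25)
print(millT(im,(285,180,328,234),.029), millT(im,(325,210,352,250),.021))
P('nut',onz(im,*f(629.5,153),.167))
for n,p in dict(FL=(537,81),FR=(676,79)).items(): P(n,onz(im,*f(*p),.236))
P('Rwall low',onz(im,*f(652,190)));P('Rwall low in',onz(im,*f(646,185)))
P('salt bottom',onz(im,*f(565,161)));P('salt top c',onz(im,*f(564,124),.085))
a=im['pixels'][120:240,240:350,::-1]; cv2.imwrite('pics/c4.png',cv2.resize(a,None,fx=5,fy=5,interpolation=cv2.INTER_CUBIC))
E
```

```text
(array([ 0.50250106, -0.39835916]), (np.float64(292.5), np.float64(310.5), np.float64(229.5))) (array([ 0.43554576, -0.48657992]), (np.float64(329.5), np.float64(343.5), np.float64(245.5)))
nut [ 0.4952 -0.3893  0.167 ]
FL [ 0.5649 -0.2745  0.236 ]
FR [ 0.5564 -0.4514  0.236 ]
Rwall low [ 0.5576 -0.4469  0.    ]
Rwall low in [ 0.5673 -0.4395  0.    ]
salt bottom [ 0.6206 -0.3249  0.    ]
salt top c [ 0.6207 -0.3202  0.085 ]
```

View pics/c4.png

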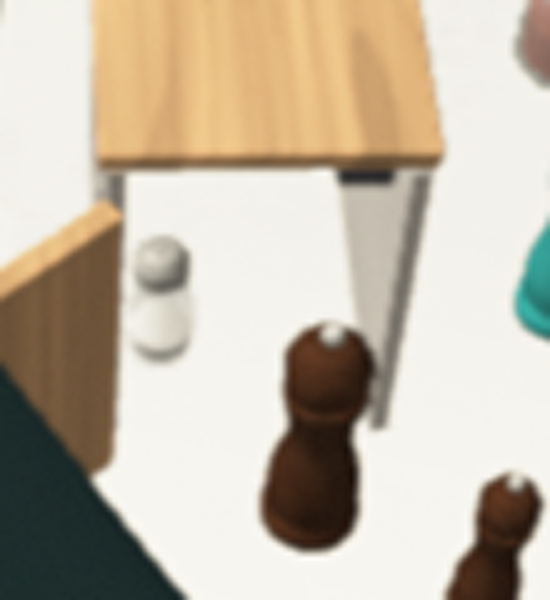

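```bash
python3 - <<'E'
from h import *
Q=q(A)
ctrl.goto([.36,-.370,.2],Q)
ctrl.move_linear([.40,-.370,ZT+.01],feed=.15)
ctrl.move_linear([.43,-.370,ZT],feed=.1)
for x in(.46,.49,.52,.54,.553):
    g=ctrl.move_linear([x,-.370,ZT],feed=.05,guard=6)
    print(x,g,np.round(ctrl.read_ee_pos(),4),np.round(ctrl.read_ft_force(),2))
    if g: break
ctrl.move_linear([.45,-.370,ZT],feed=.12)
ctrl.move_linear([.40,-.370,.2],feed=.2)
ctrl.set_joints([-2.0,.13,2.3,1.3,.93,-.8])
im=snap('top','t3.png')
print(ctrl.read_t())
a=im['pixels'][100:250,230:360,::-1]; cv2.imwrite('pics/c5.png',cv2.resize(a,None,fx=4,fy=4,interpolation=cv2.INTER_CUBIC))
E
```

```text
0.46 False [ 0.46   -0.3698  0.0241] [-0.74 -0.49 -0.29]
0.49 False [ 0.49   -0.3698  0.0241] [ 0.37 -0.88 -0.14]
0.52 False [ 0.52   -0.3699  0.0241] [-0.34 -0.35  0.01]
0.54 True [ 0.5326 -0.3692  0.024 ] [-0.65  2.96  1.53]
19.7667
```

View pics/c5.png

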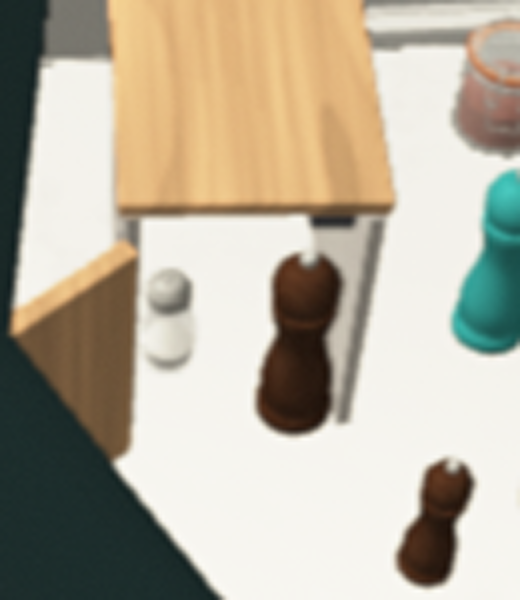

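```bash
python3 - <<'E'
from mt import *
for i in range(2):
    im=viewer.get_image('top')
    print(millT(im,(285,160,318,211),.029), millT(im,(325,210,352,250),.021))
P('nut',onz(im,*(230+307.5/4-.4,100+258/4-.4),.167))
P('small nut',onz(im,*(230+453/4-.4,100+465/4-.4),.11))
P('salt',onz(im,230+170/4-.4,100+367/4-.4))
P('door edge hinge low',onz(im,230+127/4-.4,100+450/4-.4,.006)); P('door hinge top',onz(im,230+137/4-.4,100+247/4-.4,.219))
s=snap('side','s3.png')
for k in range(6): print(np.round(ctrl.read_ft_force(),2)); ctrl.hold(.05)
E
```

```text
(array([ 0.5787272 , -0.41472564]), (np.float64(294.5), np.float64(312.5), np.float64(207.5))) (array([ 0.43554576, -0.48657992]), (np.float64(329.5), np.float64(343.5), np.float64(245.5)))
(array([ 0.5787272 , -0.41472564]), (np.float64(294.5), np.float64(312.5), np.float64(207.5))) (array([ 0.43554576, -0.48657992]), (np.float64(329.5), np.float64(343.5), np.float64(245.5)))
nut [ 0.5707 -0.4054  0.167 ]
small nut [ 0.4358 -0.4864  0.11  ]
salt [ 0.6164 -0.324   0.    ]
door edge hinge low [ 0.5377 -0.2848  0.006 ]
door hinge top [ 0.5414 -0.2871  0.219 ]
[ 1.08  0.76 -0.23]
[-0.74 -0.92  0.71]
[-0.3   0.88 -0.41]
[-0.06 -0.81  0.6 ]
[-0.95 -0.19  0.42]
[-0.57 -0.29 -0.61]
```

```bash
python3 - <<'E'
from h import *
Q=q(A)
hand.move_gripper(1.0)
ctrl.goto([.40,-.366,.2],Q)
ctrl.move_linear([.45,-.367,ZT+.004],feed=.15)
ctrl.move_linear([.512,-.367,ZT],feed=.1,guard=6)
ctrl.move_linear([.515,-.372,ZT],feed=.05,guard=5)
print(ctrl.read_finger_gap(),ctrl.read_ee_pos())
for x in(.53,.540):
    g=ctrl.move_linear([x,-.372,ZT],feed=.03,guard=6)
    print(x,g,np.round(ctrl.read_ee_pos(),4),np.round(ctrl.read_ft_force(),2))
    if g: break
ctrl.move_linear([.50,-.367,ZT],feed=.12)
ctrl.move_linear([.43,-.367,ZT+.01],feed=.15)
ctrl.move_linear([.40,-.367,.2],feed=.2)
ctrl.set_joints([-2.0,.13,2.3,1.3,.93,-.8])
im=snap('top','t4.png')
print(ctrl.read_t())
a=im['pixels'][100:250,230:360,::-1]; cv2.imwrite('pics/c6.png',cv2.resize(a,None,fx=4,fy=4,interpolation=cv2.INTER_CUBIC))
from mt import *
print(millT(im,(285,150,318,211),.029), millT(im,(325,210,352,250),.021))
E
```

```text
1.0024073852760234 [ 0.51488747 -0.37259297  0.02428297]
0.53 False [ 0.53   -0.3719  0.0242] [-0.21  0.35  0.8 ]
0.54 False [ 0.5402 -0.3719  0.0242] [-0.64  0.65  0.69]
30.1167
(array([ 0.59003087, -0.41026216]), (np.float64(292.5), np.float64(310.5), np.float64(204.5))) (array([ 0.43554576, -0.48657992]), (np.float64(329.5), np.float64(343.5), np.float64(245.5)))
```

View pics/c6.png

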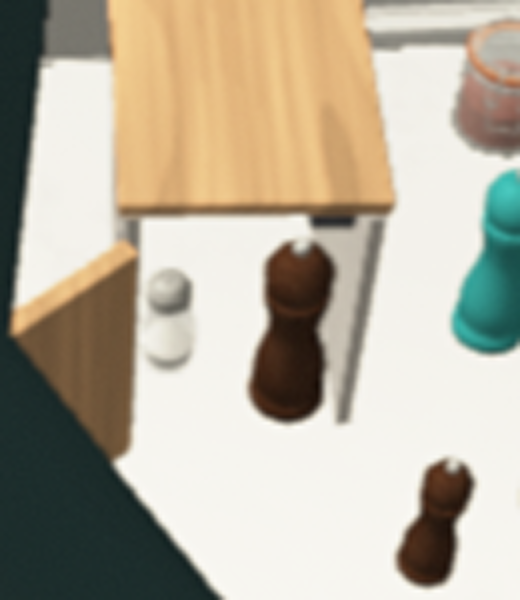

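```bash
python3 - <<'E'
from h import *
Q=q(A)
ctrl.goto([.40,-.366,.2],Q)
ctrl.move_linear([.45,-.367,ZT+.004],feed=.15)
ctrl.move_linear([.512,-.367,ZT],feed=.1,guard=6)
ctrl.move_linear([.52,-.372,ZT],feed=.06,guard=5)
for x in(.543,.555):
    g=ctrl.move_linear([x,-.372,ZT],feed=.03,guard=6)
    print(x,g,np.round(ctrl.read_ee_pos(),4),np.round(ctrl.read_ft_force(),2))
    if g: break
ctrl.move_linear([.50,-.367,ZT],feed=.12)
ctrl.move_linear([.43,-.367,ZT+.01],feed=.15)
ctrl.move_linear([.40,-.367,.2],feed=.25)
ctrl.set_joints([-2.0,.13,2.3,1.3,.93,-.8])
im=snap('top','t5.png')
print(ctrl.read_t())
a=im['pixels'][100:250,230:360,::-1]; cv2.imwrite('pics/c7.png',cv2.resize(a,None,fx=4,fy=4,interpolation=cv2.INTER_CUBIC))
from mt import *
print(millT(im,(285,150,318,211),.029), millT(im,(325,210,352,250),.021))
# IK for the door, vertical tool
H=np.array([.55,-.282]); Q0=q(90,-40)
for th in np.radians([140,110,80,50,20,2]):
    phi=np.radians(-92.8)-th; d=np.array([np.cos(phi),np.sin(phi)]); n=np.array([np.sin(phi),-np.cos(phi)])*1.
    p=H+.125*d+.018*n
    for hd in(-40,):
        for fl in (0,1):
            s=ctrl.solve_ik([*p,.19],q(90,hd,fl)); print(round(np.degrees(th)),np.round(p,3),np.round(n,2),fl,None if s is None else np.round(s,2))
E
```

```text
0.543 False [ 0.5429 -0.3719  0.0241] [0.33 0.38 0.49]
0.555 False [ 0.5551 -0.3719  0.0242] [ 0.25 -0.35 -0.36]
39.35
(array([ 0.60154769, -0.40427176]), (np.float64(290.5), np.float64(307.5), np.float64(201.5))) (array([ 0.43554576, -0.48657992]), (np.float64(329.5), np.float64(343.5), np.float64(245.5)))
140 [ 0.489 -0.172] [0.8 0.6] 0 [-0.38  0.15  2.12 -0.    0.88  1.89]
140 [ 0.489 -0.172] [0.8 0.6] 1 [-0.38  0.15  2.12 -0.    0.88 -1.26]
110 [ 0.442 -0.217] [0.39 0.92] 0 [-0.5   0.1   2.17 -0.    0.87  1.77]
110 [ 0.442 -0.217] [0.39 0.92] 1 [-0.5   0.1   2.17 -0.    0.87 -1.38]
80 [ 0.424 -0.28 ] [-0.13  0.99] 0 [-0.63  0.13  2.14 -0.    0.87  1.64]
80 [ 0.424 -0.28 ] [-0.13  0.99] 1 [-0.63  0.13  2.14 -0.    0.87 -1.5 ]
50 [ 0.44  -0.343] [-0.6  0.8] 0 [-0.7   0.21  2.04 -0.    0.89  1.56]
50 [ 0.44  -0.343] [-0.6  0.8] 1 [-0.7   0.21  2.04 -0.    0.89 -1.58]
20 [ 0.485 -0.39 ] [-0.92  0.39] 0 [-0.72  0.31  1.91 -0.    0.92  1.55]
20 [ 0.485 -0.39 ] [-0.92  0.39] 1 [-0.72  0.31  1.91 -0.    0.92 -1.59]
2 [ 0.522 -0.405] [-1.    0.08] 0 [-0.7   0.36  1.84 -0.    0.94  1.57]
2 [ 0.522 -0.405] [-1.    0.08] 1 [-0.7   0.36  1.84 -0.    0.94 -1.57]
```

View pics/c7.png

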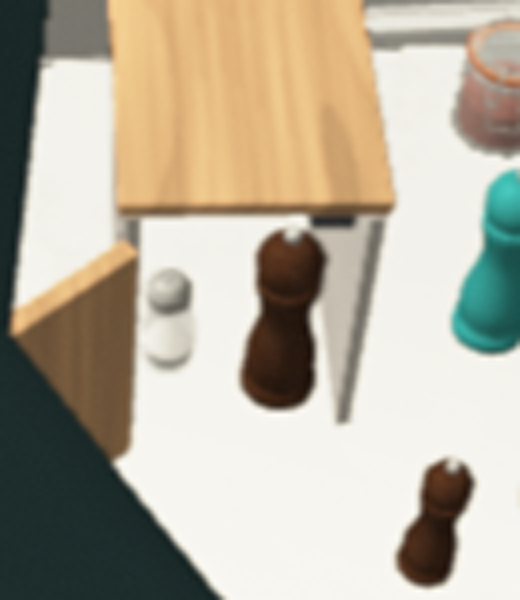

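```bash
cat > door.py <<'E'
from h import *
H=np.array([.55,-.282]); Qd=q(90,0)
def pt(thdeg,r=.125,extra=0,z=.188):
    phi=np.radians(-92.8)-np.radians(thdeg); d=np.array([np.cos(phi),np.sin(phi)]); n=np.array([np.sin(phi),-np.cos(phi)])
    off=.0135*abs(n[1])+.016*abs(n[0])+extra
    return [*(H+r*d+off*n),z]
E
python3 - <<'E'
from door import *
j=ctrl.read_qpos(); j[1]-=.3; ctrl.set_joints(j)
hand.move_gripper(0.0)
p=pt(141,extra=.035)
ctrl.goto([p[0]-.03,p[1],.32],Qd)
print(ctrl.read_t(),np.round(ctrl.read_qpos(),2),p)
ctrl.move_linear([p[0],p[1],.30],feed=.2)
ctrl.move_linear(p,feed=.15,guard=8)
print(ctrl.read_t(),ctrl.read_ee_pos(),ctrl.read_ft_force(),ctrl.read_finger_gap())
snap('side','s6.png');snap('top','t6.png')
ok=all(ctrl.solve_ik(pt(t),Qd) is not None for t in range(140,-1,-10)); print(ok)
E
python3 -c "
import cv2,numpy as np
a=cv2.imread('pics/s6.png');b=cv2.imread('pics/t6.png')
cv2.imwrite('pics/st6.png',np.hstack([a[90:290,150:350],b[90:290,150:350]]).repeat(2,0).repeat(2,1))"
```

```text
43.7167 [-0.34 -0.03  2.04  0.    1.13  1.23] [np.float64(0.5212708986061484), np.float64(-0.14812423403554925), 0.188]
44.95 [ 0.52173072 -0.14831474  0.18892315] [-0.26911373  0.01819584 -0.24519516] 0.006379005043851447
True
```

View pics/st6.png

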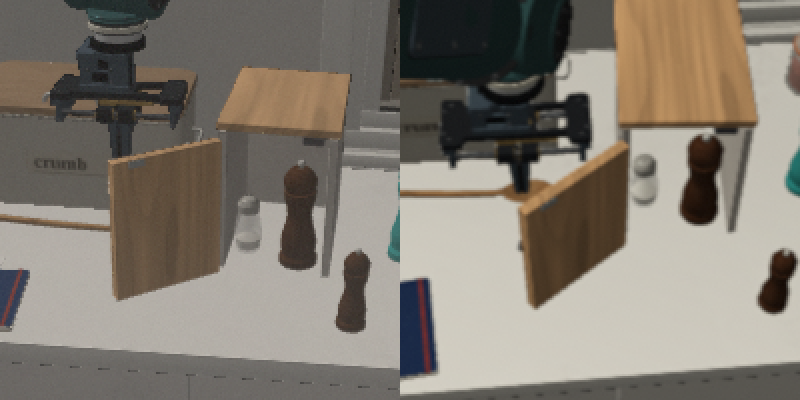

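```bash
python3 - <<'E'
from door import *
for t in list(range(135,10,-12)):
    g=ctrl.move_linear(pt(t),feed=.1,guard=10)
    if g: print('guard',t,ctrl.read_ee_pos(),ctrl.read_ft_force()); break
else:
    for t in(8,3,0,-2.5):
        g=ctrl.move_linear(pt(t),feed=.05,guard=8); print(t,g,np.round(ctrl.read_ee_pos(),4),np.round(ctrl.read_ft_force(),1))
        if g: break
print(ctrl.read_t()); snap('side','s7.png');snap('top','t7.png')
E
python3 -c "
import cv2,numpy as np
a=cv2.imread('pics/s7.png');b=cv2.imread('pics/t7.png')
cv2.imwrite('pics/st7.png',np.hstack([a[90:290,150:350],b[90:290,150:350]]).repeat(2,0).repeat(2,1))"
```

```text
8 False [ 0.5088 -0.4014  0.188 ] [-0.5 -0.2  0.1]
3 False [ 0.5204 -0.4047  0.1879] [-0.1 -1.1  0.5]
0 True [ 0.5235 -0.4051  0.1874] [-11.1   1.3   9.8]
50.925
```

View pics/st7.png

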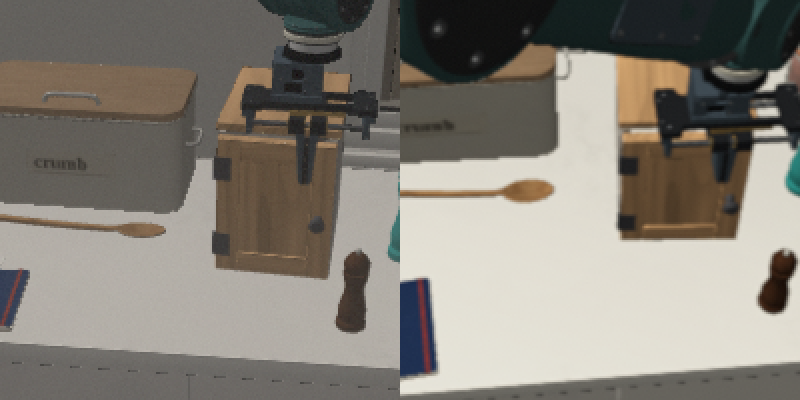

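```bash
python3 - <<'E'
from door import *
ctrl.move_linear([.505,-.405,.188],feed=.1)
ctrl.move_linear([.505,-.410,.204],feed=.1)
print(np.round(ctrl.read_ft_force(),1))
g=ctrl.move_linear([.535,-.412,.204],feed=.03,guard=14)
print(g,np.round(ctrl.read_ee_pos(),4),np.round(ctrl.read_ft_force(),1))
ctrl.hold(.2); print(np.round(ctrl.read_ee_pos(),4),np.round(ctrl.read_ft_force(),1))
ctrl.move_linear([.47,-.405,.21],feed=.15)
ctrl.move_linear([.38,-.42,.26],feed=.25)
ctrl.set_joints([-1.5,.0,2.0,0,1.1,.3])
print(ctrl.read_t()); s=snap('side','s8.png');t=snap('top','t8.png')
for n,im in(('s',s),('t',t)):
    cv2.imwrite(f'pics/c8{n}.png',cv2.resize(im['pixels'][100:260,230:360,::-1],None,fx=4,fy=3.7,interpolation=cv2.INTER_CUBIC))
E
```

```text
[ 0.4  1.2 -0. ]
True [ 0.5232 -0.4111  0.2036] [-4.7 -0.4  3.1]
[ 0.5231 -0.4111  0.2034] [-4.1 -0.7  3.6]
54.9333
```

View pics/c8s.png

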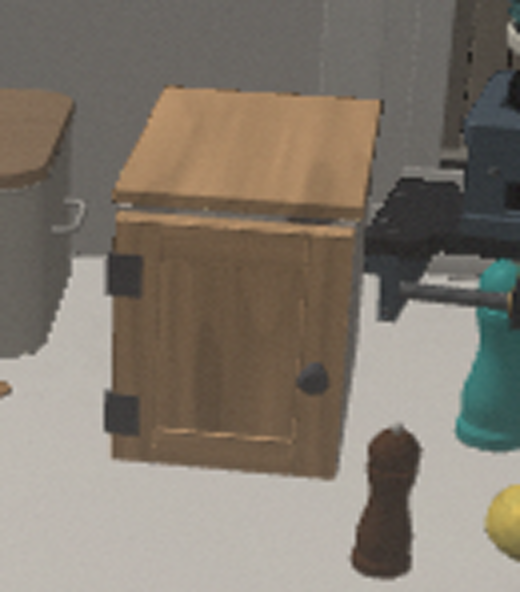

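View pics/c8t.png

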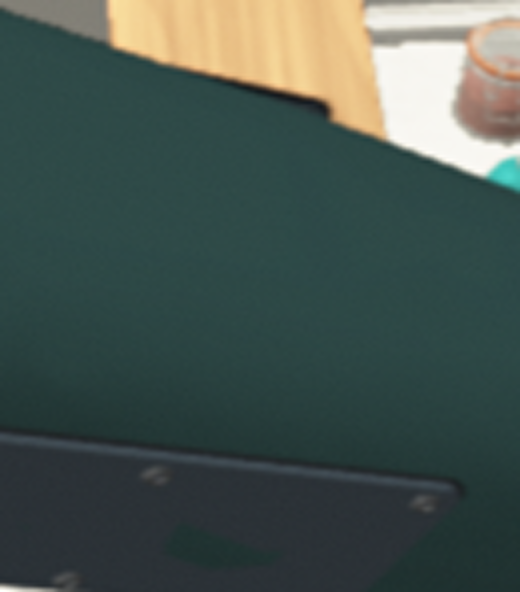

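```bash
python3 - <<'E'
from mt import *
im=viewer.get_image('side')
fr=onz(im,230+335/4-.4,100+477/3.7-.4,.006); hi=onz(im,230+112/4-.4,100+459/3.7-.4,.006)
P('free',fr);P('hinge',hi); d=(fr-hi)[:2]; print(np.degrees(np.arctan2(d[1],d[0])), np.linalg.norm(d))
X=np.array([.55,-.282])+.168*np.array([-.0488,-.9988]);P('expected free',X)
print(ctrl.read_t(),ctrl.read_ee_pos())
E
```

```text
free [ 0.5428 -0.4494  0.006 ]
hinge [ 0.5478 -0.2827  0.006 ]
-91.72686393518687 0.16674408416865547
expected free [ 0.5418 -0.4498]
55.0833 [ 0.06257132 -0.53934236  0.32510226]
```

```bash
python3 -c "
from h import *
print(ctrl.read_ft_force()); order.close_job()"
```

```text
[ 0.05079978 -0.76558884  0.40243953]
the job is handed in; nothing more can be done
```

I put the larger dark mill away in the cupboard and pushed the door shut. I handed the job in at about 55 s, with the arm clear of everything. I pushed the mill low, with the tip of one finger at about 29 mm height.

**What went wrong:** partway in, the mill drifted right and wedged lightly against the right wall. The 6 N guard stopped the push. I backed off and finished with two pushes from its right side, which moved it in and to the left.

**Last checks:**
- **Mill:** before I shut the door it stood upright. Its centre was about 40 mm behind the front (30 mm is needed), and about 6 mm right of the bay point, good to a few mm. It was not visible once the door was shut.
- **Door:** it met a hard stop at the same place at two heights. Its free edge measured within about 1 mm of where it should be when shut. The measured angle was 1° off, in the direction past shut, so I take that as picture error. The first closing push also showed an upward force of about 10 N that I didn't explain. It fell to about 3 N when I pushed again higher up.
- **Other things:** the salt shaker did not move, measured before the door was shut. The small dark mill did not move either. The wine glass and lemon were not approached, but I did not measure them again.

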